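# Wedge the rocking preheating plate

### The job

The preheating plate on the blue mat rocks, because the rubber foot at its near-left corner, as seen from the robot, is worn short. Push the orange wedge along the mat, thin end first, under that foot until the plate stands firm and level, without picking anything up, shoving the plate out of its place or disturbing the other things. The program ends while holding a test press: finish with the fingertips pressing down firmly (about 10 N) on top of the near-left corner, with the plate not giving way.

Things in the scene. Friction and masses are not known exactly. Their poses are not given: they have to be found in the camera images.
- hotplate: grey electronics preheating plate, loose, about 2.2 kg. Origin: mat level, under the middle of its front edge; front faces -x (the robot), +y left. Case x 0 to 200, y -120 to 120, underside 16 and flat top 74 mm up; aluminium slab on the rear part to 86 mm (from x 54 on); knob (24 wide, 14 high) on the front strip at x 24, y -88. Feet 24 mm round, centres x 15 and 185, y +-105
- foot_spot (a point): point fixed to the plate, at mat level right under the centre of the worn near-left foot (plate x 15, y +105 mm). That foot ends 4 to 8 mm above the mat, exactly how much is not known; the other three reach it. Untouched, the plate stands level on those three; about 2 to 3 N on the near-left corner rocks it down until the worn foot meets the mat
- worn_corner (a point): the place to press: point on the flat bare top of the case at the near-left corner, 74 mm above the mat, 20 mm behind the front edge, 22 mm in from the left edge, nearly above the worn foot. Free flat area around it: about 50 mm (x) by 75 mm (y)
- wedge: orange plastic wedge, 60 g, flat on the mat: 100 mm long (x), 45 wide (y), upright sides; 14.5 mm high at the thick end (x -50) falling evenly to 1.5 at the thin end (x +50). Origin: centre of underside. Starts on the robot's side, thin end towards the worn foot, 20 to 60 mm short of it, up to 25 mm aside, 0.2 rad askew. Slides under the case; friction 0.6: slides with under 1 N, stays where left
- solder_reel: bystander: green reel of solder standing on its flange, 60 mm across, 40 mm high, origin at the centre of its underside
- flux_bottle: bystander: white bottle with a red cap, 38 mm across, 70 mm high, origin at the centre of its underside
- screwdriver: bystander: screwdriver with a yellow handle lying on the mat, about 160 mm long, along its own x
There are look-alikes about, which are no part of the job. Several things look just like the wedge: the one meant starts farthest to the robot's right.

How it is judged:
At the end, for the whole second after the job is handed in: Fingertips press the plate with over 4 N, grasp point within 45 mm (from above) of the marked corner point; the plate is then level within 0.012 rad and still (under 20 mm/s), and the wedge, worn foot over it (30 mm sideways, 60 mm lengthways of its centre), carries over 2 N of it (contact force between the fingers and hotplate above 4 N and horizontal distance between the grasp point and worn_corner below 0.045 m and angle between hotplate's own z axis and vertical below 0.012 rad and contact force between wedge and hotplate above 2 N and y of foot_spot in the frame of wedge between -0.03 and 0.03 m and x of foot_spot in the frame of wedge between -0.06 and 0.06 m and linear speed of hotplate below 0.02 m/s); the arm keeps its last pose, push and grip.
It fails at once if the plate is shoved more than 25 mm from its place (distance of hotplate from where it was at the start of the episode above 0.025 m).
It fails at once if the plate is lifted off the mat (height (world z) of hotplate above 0.012 m).
It fails at once if the wedge is lifted or tipped up (height (world z) of wedge above 0.012 m or angle between wedge's own z axis and vertical above 0.35 rad).
It fails at once if the solder reel, bottle or screwdriver is moved more than 30 mm (distance of any of solder_reel, flux_bottle, screwdriver from where it was at the start of the episode above 0.03 m).
It also fails if it takes over 72 s, if anything falls off the work surface, if the arm or the gripper's body presses on something with over 40 N, if the wrist force passes 120 N, or if a joint passes its speed limit or range.

### The arm

A 6-joint arm with a two-finger parallel gripper is mounted at the origin on the work surface. World frame = base frame: x ahead of the robot, y to its left, z up, the work surface at z = 0. Lengths are in m, angles in rad, forces in N, time in s.
With the tool pointing down it reaches from about 0.375 to 0.975 m from the base axis. Payload 3.8 kg.
Tool frame: the origin (TCP) lies on the centre line of the jaws, within the pads' length; the fingertips stand 14 mm ahead of it and the grasp point (between the pads) lies 5 mm behind it; z points along the fingers, y is the line along which they close (so a half turn about z gives the same grasp; the last joint's range is limited). The gripper opens to 85 mm and grips with 20 to 120 N. Pads are 22 mm wide; open, the fingers measure 114 mm over their backs; the gripper's body (76 mm by 85 mm) begins 54 mm behind the grasp point. The pads swing forward as they close: fully open they stand 13 mm farther back than shut.
Start: joints at [-1.353, 0.264, 1.604, -0, 1.274, -0.037], TCP at [0.17, -0.653, 0.21] pointing down, gripper open.
Joint ranges: [-2.63, 2.63], [-0.94, 2.18], [0.31, 2.57], [-1.31, 4.45], [0, 2.66], [-2.55, 2.55]. Speed limits (rad/s): [2.57, 2.57, 3.14, 3.14, 3.14, 3.14].

### API

Orientations are given as a rotation vector (axis times angle).
In Python, from workcell import bot, eyes, spot_in gives the robot as it stands.
- The arm moves only by the tool carry_out, never from a script. Its argument "series" is text: rows parted by semicolons, each of 4 numbers parted by spaces: the shift along the world's x, y, z in m, then the turn about the world's z in degrees. In form: tx ty tz roll; .... A call has 1 to 20 rows; each row shifts and turns the commanded pose from where the row before left it; what a row does not reach is not made up. A row lasts 1/8 s, in which the tool goes at most 62.5 mm and 10.7 degrees, less where a joint would pass 70% of its speed; a pose out of reach is approached as far as the arm can. A call is refused whole if a number of a shift passes 0.0625 or a number of a turn 10.7, either way. A call with a gripper value outside its range is refused whole. "jaw" is the gripper command: -1 is shut, 1 is fully open, values between are in proportion, set as the call begins (left out, the last holds). The fingers move at their own pace and stop on an object; "grip_force" is the grip in N (left out, the last holds). Time passes only in rows, so rows that do not move let the fingers close. It gives the time, the measured TCP pose, the force, the opening and the grip force at its end, in the units of the state.
- bot.read_state(): the state, without advancing time (a new reading comes with each control period).
- eyes.read_camera(name): name is "scene" or "side" or "wrist"; returns (picture, depth): 420x560x3 uint8, blue, green, red; 420x560 float32, m along the optical axis (not along the pixel's ray), 0 where there is no reading.
- eyes.get_calibration(name): a dict with "K" (3x3 intrinsics, pixels), "distortion" ([k1, k2, p1, p2, k3] as OpenCV has them; the pictures are not rectified), "position" and "rotation" of the camera in the world; the wrist camera has in their place "T_tool_cam" (4x4, takes a point from camera to tool coordinates, whose origin is the TCP and whose axes are the flange's). Camera axes: x right, y down, z forward; pixel columns grow to the right and rows downward; lengths in m; the calibration is good to about 2 mm. A picture is of the moment at which its call begins: read the wrist's pose just before it. get_calibration takes no time and is no camera call.
- bot.finish_job(): hands the job in; it is judged then, once.
Trained networks look in the newest picture that a camera, given by its name, has taken for a name from the list of things; names that differ only in an ending like _2 or _b are one class to them, and where a whole thing is asked for, a point or a joint stands for the part that bears it (a point fixed in the world has none). Each returns a list of dicts, best first, with "score" (0 to 1); they miss things now and then, are a little off and sometimes report something else, mostly with a low value. They report only what shows in the picture. A call takes as long as a camera call. They do not tell look-alikes from the thing itself.
- spot_in(camera, target): "rect" ([centre column, centre row, width, height] in pixels, round what is visible of it).
The state is a dict: "time": time; "q": joint angles; "joint_vel": joint speeds; "joint_torque": joint torques, N m; "tool_pos": TCP position; "tcp_rot": TCP orientation; "wrist_force": force on the tool from outside, world axes, zero at the start; "torque": the same for the moment, N m; "width": opening from 0.0 (shut) to 1.0 (fully open); "grip_force": force on a finger pad.
Only numpy, scipy, OpenCV 4.12 (cv2) and the standard library are available. Lean on these libraries where they do the work, as an engineer would, in place of code of your own. Each camera call takes 0.05 s, during which the arm holds its last target. There are 200 camera calls.

## Working session

There is one attempt and no reset: what is moved stays moved. The work goes in short steps, Python scripts to look and compute and a tool call to move; the robot and the scene stay as the last step left them, time stands still between calls to the robot, and variables do not carry over. Pictures are saved under pics/ and viewed, at most 10 in all, crops included, and the job is handed in when it is done.

Besides the shell and the picture viewer there is one more tool, called as a command line: name --argument value ..., lists and objects as JSON in quotes. carry_out: Moves the arm, as the interface text tells. Its arguments: {"type":"object","properties":{"series":{"type":"string"},"jaw":{"type":"number"},"grip_force":{"type":"number"}},"required":["series"]}

```bash
ls; mkdir -p pics; cat > h.py <<'E'
import numpy as np, cv2
from workcell import bot, eyes, spot_in
from scipy.spatial.transform import Rotation as R
def look(n):
    s=bot.read_state(); im,d=eyes.read_camera(n); c=eyes.get_calibration(n)
    if n=="wrist":
        T=np.eye(4);T[:3,:3]=R.from_rotvec(s['tcp_rot']).as_matrix();T[:3,3]=s['tool_pos'];T=T@np.array(c['T_tool_cam'])
    else:
        T=np.eye(4);r=np.array(c['rotation']);T[:3,:3]=r if r.shape==(3,3) else R.from_rotvec(r).as_matrix();T[:3,3]=c['position']
    K=np.array(c['K']);D=np.array(c['distortion'])
    h,w=d.shape;u,v=np.meshgrid(np.arange(w),np.arange(h))
    p=cv2.undistortPoints(np.stack([u,v],-1).reshape(-1,1,2).astype(float),K,D).reshape(h,w,2)
    P=np.concatenate([p*d[...,None],d[...,None]],-1)@T[:3,:3].T+T[:3,3]
    P[d<=0]=np.nan
    return im,P
E
python3 - <<'E'
from h import *
a,P=look("scene"); cv2.imwrite("pics/scene.png",a)
b,Q=look("side"); cv2.imwrite("pics/side.png",b)
np.savez("s0.npz",a=a,P=P,b=b,Q=Q)
for n in("scene","side"):
  print(n,eyes.get_calibration(n)['position'])
print(bot.read_state())
E
```

```text
pics
scene [ 0.91187067 -0.42909535  0.83508219]
side [0.32830294 0.81964285 0.80850105]
{'time': 0.1, 'q': array([-1.35289348e+00,  2.64679418e-01,  1.60526886e+00, -2.85516560e-06,
        1.27371755e+00, -3.69199791e-02]), 'joint_vel': array([ 0.00141319, -0.00082482, -0.0005823 , -0.000424  , -0.00157424,
        0.00077912]), 'joint_torque': array([-4.24493355e-04, -5.16706252e+01, -3.68590629e+01, -1.35405144e-04,
        6.27354893e-03, -8.31166602e-06]), 'tool_pos': array([ 0.16997741, -0.65249932,  0.20926853]), 'tcp_rot': array([-3.11407945e+00, -3.98931626e-01,  2.98360312e-04]), 'wrist_force': array([ 0.22614913,  0.09236245, -0.63688724]), 'torque': array([-0.00141742,  0.02798956,  0.01136751]), 'grip_force': 0.0, 'width': 0.9997267055348464}
```

View pics/scene.png

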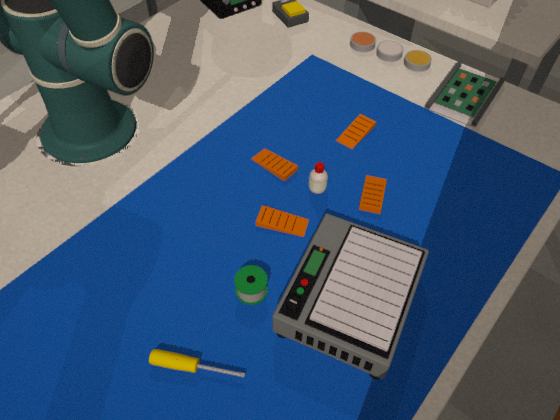

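View pics/side.png

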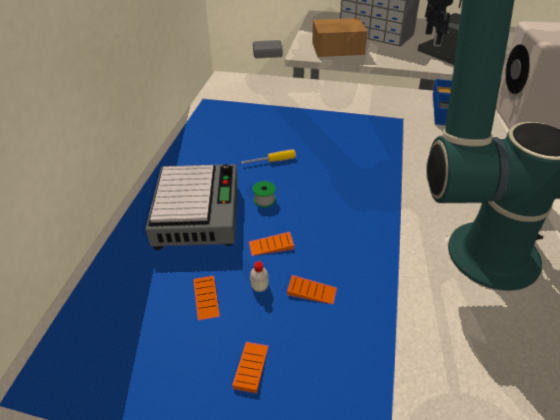

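The scene picture shows four orange wedges. The one nearest the plate's near-left corner, at (282,221) in scene and (272,244) in side, looks farthest right. The reel is at (251,284), the bottle at (318,180) and the plate at about (350,290). Next I measure them.

```bash
python3 - <<'E'
from h import *
z=np.load("s0.npz")
for i,p in(("a","P"),("b","Q")):
    im,P=z[i],z[p]; hsv=cv2.cvtColor(im,cv2.COLOR_BGR2HSV)
    m=cv2.morphologyEx(cv2.inRange(hsv,(5,150,110),(18,255,255)),cv2.MORPH_CLOSE,np.ones((7,7)))
    n,l,st,c=cv2.connectedComponentsWithStats(m)
    print(i,"mat z",np.nanmedian(P[cv2.inRange(hsv,(100,150,50),(125,255,255))>0][:,2]))
    for k in range(1,n):
        if st[k,4]<250: continue
        q=P[l==k]; q=q[np.isfinite(q).all(1)&(q[:,2]<.03)]
        if len(q)<100: continue
        rc=cv2.minAreaRect((q[:,:2]*1000).astype(np.float32))
        bx=cv2.boxPoints(rc)
        e=[np.median(q[np.argsort(((q[:,:2]*1000-b)**2).sum(1))[:15],2])*1000 for b in bx]
        print(c[k].round(),np.array(rc[0]).round(1),np.array(rc[1]).round(1),[(b.round().tolist(),round(t,1)) for b,t in zip(bx,e)])
    # plate top
    X=P.reshape(-1,3); 
    q=X[(X[:,2]>.068)&(X[:,2]<.095)&(X[:,0]>.4)&(X[:,0]<.95)&(X[:,1]<.1)&(X[:,1]>-.5)]
    g=np.zeros((1000,1000),np.uint8); ij=(q[:,:2]*1000+[0,500]).astype(int); g[ij[:,1],ij[:,0]]=255
    g=cv2.morphologyEx(g,cv2.MORPH_CLOSE,np.ones((9,9)));n,l,st,c=cv2.connectedComponentsWithStats(g)
    k=1+np.argmax(st[1:,4]); yy,xx=np.where(l==k)
    rc=cv2.minAreaRect(np.stack([xx,yy-500],1).astype(np.float32)); print("plate",rc,cv2.boxPoints(rc).round(1).tolist())
    for nm,lo,hi,h0,h1 in(("reel",(45,100,40),(80,255,255),.02,.05),("cap",(0,150,80),(4,255,255),.05,.08)):
        mm=cv2.inRange(hsv,lo,hi)>0; q=P[mm]; q=q[(q[:,2]>h0)&(q[:,2]<h1)&(q[:,0]>.3)]; print(nm,len(q),np.median(q,0).round(3))
E
```

```text
a mat z -0.00016881220658160334
[356. 131.] [486.5 391. ] [ 46.3 100.3] [([463.0, 441.0], np.float64(12.3)), ([464.0, 341.0], np.float64(1.3)), ([510.0, 341.0], np.float64(1.5)), ([509.0, 441.0], np.float64(12.0))]
[275. 164.] [403.5 188.9] [ 45.9 100.7] [([352.0, 168.0], np.float64(2.1)), ([453.0, 163.0], np.float64(7.7)), ([455.0, 209.0], np.float64(12.8)), ([354.0, 214.0], np.float64(1.8))]
[373. 194.] [620.9 256.3] [ 44.3 100.3] [([580.0, 293.0], np.float64(1.7)), ([621.0, 202.0], np.float64(8.1)), ([662.0, 220.0], np.float64(10.3)), ([620.0, 311.0], np.float64(1.7))]
[281. 221.] [520.9  73.6] [98.4 48.2] [([466.0, 76.0], np.float64(13.3)), ([485.0, 32.0], np.float64(9.5)), ([576.0, 71.0], np.float64(2.5)), ([556.0, 115.0], np.float64(2.5))]
plate ((727.9241943359375, 7.2445068359375), (200.06382751464844, 236.55638122558594), 14.582942008972168) [[601.2999877929688, 96.5], [660.9000244140625, -132.39999389648438], [854.5, -82.0], [795.0, 146.89999389648438]]
reel 720 [ 0.577 -0.085  0.039]
cap 109 [0.524 0.189 0.07 ]
b mat z 0.0015578634063118657
[272. 244.] [519.6  75.3] [97.5 
[... 311 characters left out ...]
np.float64(2.6))]
[311. 290.] [402.4 192.4] [46.6 98. ] [([353.0, 171.0], np.float64(2.3)), ([450.0, 167.0], np.float64(15.5)), ([452.0, 214.0], np.float64(10.5)), ([354.0, 218.0], np.float64(3.5))]
[250. 367.] [485.  391.8] [ 45.8 100.6] [([461.0, 442.0], np.float64(10.9)), ([463.0, 341.0], np.float64(3.4)), ([508.0, 342.0], np.float64(2.6)), ([507.0, 442.0], np.float64(11.4))]
plate ((726.7686157226562, 9.420272827148438), (202.42408752441406, 235.29490661621094), 14.314826965332031) [[599.5999755859375, 98.4000015258789], [657.7999877929688, -129.60000610351562], [853.9000244140625, -79.5], [795.7000122070312, 148.39999389648438]]
reel 250 [ 0.574 -0.08   0.042]
cap 73 [0.518 0.202 0.07 ]
```

carry_out --series "0.03 0.04 0 0.6;0.03 0.04 0 0.6;0.03 0.04 0 0.6;0.03 0.05 0 0.6;0.02 0.05 0 0.6;0.02 0.05 0 0.6;0.02 0.05 0 0.6;0.02 0.05 0 0.6;0.02 0.05 0 0.6;0.02 0.05 0 0.6;0.02 0.05 0 0.5;0.02 0.05 0 0.5;0.01 0.05 0 0.5;0.01 0.05 0 0.5;0.01 0.05 0 0.5;0.01 0.048 0 0.5;0 0 -0.04 0;0 0 -0.04 0;0 0 0 0;0 0 0 0" --jaw -1 --grip_force 40

```text
time: 2.6
tool_pos: [0.4908, 0.1148, 0.1315]
tcp_rot: [3.075, 0.642, 0.002]
wrist_force: [0.4, -0.4, -0.2]
width: 0.003
grip_force: 0.0
```

```bash
cat >> h.py <<'E'
def wedge(n,cx,cy):
    im,P=look(n); hsv=cv2.cvtColor(im,cv2.COLOR_BGR2HSV)
    m=(cv2.morphologyEx(cv2.inRange(hsv,(5,150,90),(18,255,255)),cv2.MORPH_CLOSE,np.ones((7,7)))>0)&(np.hypot(P[...,0]-cx,P[...,1]-cy)<.075)&(P[...,2]<.03)
    q=P[m]; rc=cv2.minAreaRect((q[:,:2]*1000).astype(np.float32)); bx=cv2.boxPoints(rc)
    print(n,len(q),np.round(rc[0],1),np.round(rc[1],1),round(rc[2],1),bx.round().tolist())
    return im,P
E
python3 - <<'E'
from h import *
im,P=wedge("wrist",.520,.0745); cv2.imwrite("pics/w1.png",im); print(P[::60,::80,2].round(3))
E
```

```text
wrist 5673 [518.9  75.3] [99.2 44.8] 23.4 [[464.0, 76.0], [482.0, 35.0], [573.0, 75.0], [555.0, 116.0]]
[[-0.001  0.     0.005  0.004 -0.     0.074  0.074]
 [ 0.006  0.001  0.001 -0.     0.001  0.073  0.074]
 [ 0.001 -0.     0.     0.001  0.001 -0.001  0.001]
 [ 0.001  0.002  0.     0.     0.008 -0.     0.   ]
 [-0.     0.     0.007 -0.    -0.001 -0.001 -0.001]
 [ 0.    -0.001  0.     0.001  0.196  0.    -0.   ]
 [-0.     0.     0.224  0.232  0.231  0.     0.227]]
```

View pics/w1.png

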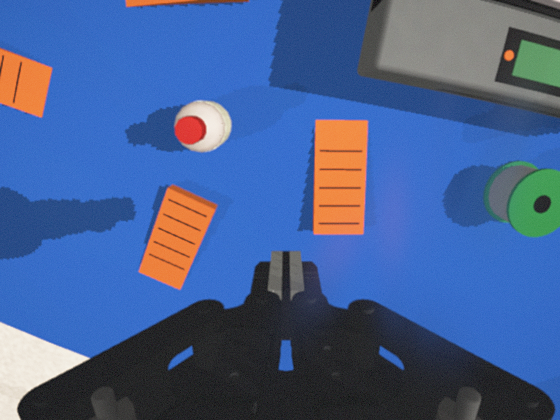

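The wrist view confirms the wedge at (341,177), squared to the tool, with the fingertips at (286,260) clear on its left. I descend, then push it right with a clockwise turn.

carry_out --series "0 0 -0.04 0;0 0 -0.04 0;0 0 -0.02 0;0 0 -0.011 0;0 0 0 0;0.002 -0.005 0 0;0.002 -0.005 0 0;0.001 -0.002 0 -1;0.001 -0.001 0 -1;0.001 -0.001 0 -1;0.002 -0.001 0 -1;0.001 -0.001 0 -1;0.001 -0.001 0 -1;0.002 -0.001 0 -1;0.001 -0.001 0 -1;0.001 -0.001 0 -1;0 0 0 0"

```text
time: 4.78
tool_pos: [0.5052, 0.0947, 0.0195]
tcp_rot: [-3.116, -0.399, -0.0]
wrist_force: [0.2, 0.2, -0.9]
width: 0.002
grip_force: 0.0
```

```bash
python3 - <<'E'
from h import *
wedge("scene",.523,.07);wedge("side",.523,.07);wedge("wrist",.523,.07)
E
```

```text
scene 940 [520.6  74.3] [99.1 46.7] 23.4 [[466.0, 76.0], [484.0, 33.0], [575.0, 73.0], [557.0, 115.0]]
side 568 [518.9  77. ] [97.6 48. ] 24.3 [[465.0, 79.0], [484.0, 35.0], [573.0, 75.0], [553.0, 119.0]]
wrist 12177 [519.3  75.1] [99.9 44.8] 23.7 [[465.0, 76.0], [483.0, 35.0], [574.0, 75.0], [556.0, 116.0]]
```

```bash
python3 - <<'E'
from h import *
im,P=look("wrist")
a,_=look("side"); a=cv2.resize(a[190:310,190:350],None,fx=2.6,fy=2.6)
im=im[60:380,80:480]; o=np.zeros((320,820,3),np.uint8);o[:,:400]=im;o[:312,400:816]=a
cv2.imwrite("pics/w2.png",o)
E
```

```text
(no output)
```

View pics/w2.png

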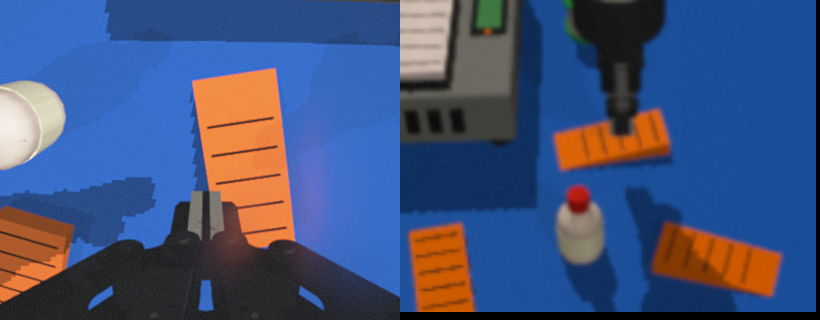

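The fingertips seem to sit just above the wedge's left edge (side crop about (622,130)), and the wedge has not moved. I back off sideways and find the tip height.

carry_out --series "-0.004 0.01 0 3;-0.004 0.01 0 3;0 0.002 0 3;0 0 -0.002 0;0 0 -0.002 0;0 0 0 0;0 0 0 0"

```text
time: 5.9
tool_pos: [0.4971, 0.1167, 0.0154]
tcp_rot: [-3.075, -0.642, 0.0]
wrist_force: [-0.1, 0.8, 0.3]
width: -0.001
grip_force: 0.0
```

carry_out --series "0 0 -0.002 0;0 0 -0.002 0;0 0 0 0;0 0 0 0"

```text
time: 6.4
tool_pos: [0.4971, 0.1168, 0.0114]
tcp_rot: [-3.075, -0.642, 0.0]
wrist_force: [0.0, 0.4, 0.1]
width: -0.001
grip_force: 0.0
```

carry_out --series "0 0 -0.001 0;0 0 -0.001 0;0 0 0 0;0 0 0 0"

```text
time: 6.9
tool_pos: [0.4971, 0.1168, 0.0095]
tcp_rot: [3.075, 0.642, -0.0]
wrist_force: [0.3, -0.3, -0.6]
width: -0.001
grip_force: 0.0
```

```bash
python3 - <<'E'
from h import *
im,P=look("wrist"); s=bot.read_state(); print(s['tool_pos'],s['wrist_force'])
q=P[np.hypot(P[...,0]-s['tool_pos'][0],P[...,1]-s['tool_pos'][1])<.035]; q=q[q[:,2]>.002]
print(np.histogram(q[:,2],np.arange(0,.12,.005)))
for a in np.arange(.002,.03,.004):
  k=q[(q[:,2]>a)&(q[:,2]<a+.004)]; 
  if len(k): print(a,len(k),k[:,:2].min(0)-s['tool_pos'][:2],k[:,:2].max(0)-s['tool_pos'][:2])
E
```

```text
[0.4971676  0.11681245 0.00950998] [-0.23651541  0.4183383  -0.58031598]
(array([  87, 1090,  158,    0,    0,    0,   16,  245,  328,  351,  403,
        442,  314,  697,  665, 1793, 2416, 3839, 1618, 2269, 2070, 2039,
       3123]), array([0.   , 0.005, 0.01 , 0.015, 0.02 , 0.025, 0.03 , 0.035, 0.04 ,
       0.045, 0.05 , 0.055, 0.06 , 0.065, 0.07 , 0.075, 0.08 , 0.085,
       0.09 , 0.095, 0.1  , 0.105, 0.11 , 0.115]))
0.002 206 [-0.01764989 -0.0324218 ] [0.03246701 0.02335504]
0.006 971 [-0.01245028 -0.03480147] [ 0.03171707 -0.01319023]
0.01 158 [-0.01239722 -0.03498276] [ 0.01051364 -0.02455619]
```

carry_out --series "0 0 -0.001 0;0 0 -0.001 0;0 0 0 0;0 0 0 0"

```text
time: 7.45
tool_pos: [0.4971, 0.1168, 0.0075]
tcp_rot: [-3.075, -0.642, 0.0]
wrist_force: [0.3, 0.2, 0.1]
width: -0.001
grip_force: 0.0
```

carry_out --series "0 0 -0.001 0;0 0 0 0;0 0 0 0"

```text
time: 7.82
tool_pos: [0.4971, 0.1168, 0.0065]
tcp_rot: [-3.075, -0.642, 0.0]
wrist_force: [-0.7, 0.9, -0.2]
width: 0.003
grip_force: 0.0
```

carry_out --series "0 0 -0.001 0;0 0 0 0;0 0 0 0"

```text
time: 8.2
tool_pos: [0.4971, 0.1168, 0.0054]
tcp_rot: [-3.075, -0.642, 0.0]
wrist_force: [-0.1, 0.1, 0.7]
width: -0.001
grip_force: 0.0
```

```bash
python3 - <<'E'
from h import *
t=bot.read_state()['tool_pos']
ims=[]
for n in("side","scene"):
  im,P=look(n)
  m=(np.hypot(P[...,0]-t[0],P[...,1]-t[1])<.03)&(cv2.cvtColor(im,cv2.COLOR_BGR2HSV)[...,1]<110)
  for a in np.arange(-.002,.06,.006):
    k=P[m&(P[...,2]>a)&(P[...,2]<a+.006)]
    if len(k)>3: print(n,round(a,3),len(k),(1000*(np.median(k,0)-t)).round(1))
  # project TCP
  c=eyes.get_calibration(n); r=np.array(c['rotation']); r=r if r.shape==(3,3) else R.from_rotvec(r).as_matrix()
  im=im.copy()
  for dz in(0,-.0054):
    p=r.T@(t+[0,0,dz]-c['position']); uv,_=cv2.projectPoints(p[None],np.zeros(3),np.zeros(3),np.array(c['K']),np.array(c['distortion'])); u,v=uv.ravel().astype(int); print(n,u,v)
  ims.append(cv2.resize(im[v-50:v+30,u-50:u+50],None,fx=4,fy=4,interpolation=cv2.INTER_CUBIC))
cv2.imwrite("pics/t.png",np.hstack(ims))
E
```

```text
side -0.002 4 [ 14.4 -19.6  -3.2]
side 0.034 15 [-1.   7.4 31.8]
side 0.04 17 [-4.7  9.7 37.6]
side 0.046 15 [-2.6  9.4 42.7]
side 0.052 12 [-5.2 10.8 48.9]
side 276 258
side 276 259
scene 0.004 4 [  9.9 -23.4   3.1]
scene 0.028 13 [ 9.1 -2.8 26.1]
scene 0.034 14 [ 6.5 -9.9 32.6]
scene 0.04 23 [  6.4 -10.6  37.2]
scene 0.046 20 [  7.8 -11.4  42.9]
scene 0.052 5 [11.9 -1.8 48. ]
scene 286 202
scene 286 204
```

View pics/t.png

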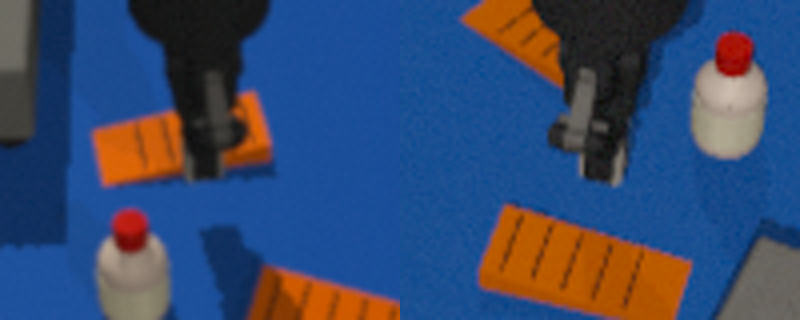

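The side crop shows the tip at about (205,180), hovering well above the mat at commanded height. Depth puts the tips near z≈0.028, so they reach less far than stated. I'll go on lowering with force checks.

carry_out --series "0 0 -0.003 0;0 0 -0.003 0;0 0 -0.003 0;0 0 0 0"

```text
time: 8.8
tool_pos: [0.4967, 0.1167, -0.004]
tcp_rot: [-3.075, -0.642, 0.001]
wrist_force: [-0.4, 0.3, -0.1]
width: -0.004
grip_force: 0.0
```

```bash
python3 - <<'E'
from h import *
s=bot.read_state(); print(s)
t=s['tool_pos']
im,P=look("side")
m=(np.hypot(P[...,0]-t[0],P[...,1]-t[1])<.03)&(cv2.cvtColor(im,cv2.COLOR_BGR2HSV)[...,1]<110)
q=P[m]; print(np.sort(q[:,2])[:25].round(3))
print(eyes.get_calibration("wrist"))
E
```

```text
{'time': 8.8, 'q': array([1.81929905e-01, 1.94798289e-01, 2.13237755e+00, 1.27585309e-05,
       8.15341725e-01, 1.34088549e+00]), 'joint_vel': array([ 0.00153783, -0.00533271, -0.00408702, -0.0002056 ,  0.00306677,
        0.00294557]), 'joint_torque': array([-5.52330443e-03, -3.87976992e+01, -2.79428798e+01, -1.21100520e-04,
       -2.78269598e-02, -6.03137295e-06]), 'tool_pos': array([ 0.49670093,  0.11669643, -0.0039806 ]), 'tcp_rot': array([-3.07519257e+00, -6.42335755e-01,  1.45206244e-03]), 'wrist_force': array([-0.42555635,  0.31487848, -0.12883821]), 'torque': array([ 0.01089729,  0.02986976, -0.05970675]), 'grip_force': 0.0, 'width': -0.003527263307165923}
[-0.     0.001  0.001  0.001  0.001  0.002  0.004  0.019  0.02   0.022
  0.023  0.024  0.024  0.024  0.025  0.027  0.027  0.027  0.028  0.028
  0.028  0.029  0.029  0.029  0.03 ]
{'K': array([[333.88252827,   0.        , 285.57250939],
       [  0.        , 333.88252827, 204.780881  ],
       [  0.        ,   0.        ,   1.        ]]), 'distortion': array([-0.07590846,  0.        ,  0.        ,  0.        ,  0.        ]), 'T_tool_cam': array([[-2.29710286e-04, -9.54720913e-01, -2.97502817e-01,
         7.52353870e-02],
       [ 9.99999693e-01,  3.55279909e-06, -7.83529210e-04,
         1.65407320e-04],
       [ 7.49108690e-04, -2.97502905e-01,  9.54720619e-01,
        -1.63096138e-01],
       [ 0.00000000e+00,  0.00000000e+00,  0.00000000e+00,
         1.00000000e+00]])}
```

carry_out --series "0 0 -0.003 0;0 0 -0.003 0;0 0 0 0"

```text
time: 9.22
tool_pos: [0.4968, 0.1167, -0.0099]
tcp_rot: [-3.075, -0.642, 0.001]
wrist_force: [-0.2, 0.4, 0.1]
width: 0.001
grip_force: 0.0
```

carry_out --series "0 0 -0.003 0;0 0 0 0;0 0 0 0"

```text
time: 9.6
tool_pos: [0.4972, 0.1168, -0.0125]
tcp_rot: [-3.075, -0.642, 0.0]
wrist_force: [0.4, -0.1, -0.2]
width: 0.001
grip_force: 0.0
```

carry_out --series "0 0 -0.002 0;0 0 0 0;0 0 0 0"

```text
time: 9.98
tool_pos: [0.4971, 0.1168, -0.0145]
tcp_rot: [-3.075, -0.642, 0.0]
wrist_force: [-0.0, 0.1, -0.2]
width: -0.002
grip_force: 0.0
```

carry_out --series "0 0 -0.002 0;0 0 0 0;0 0 0 0"

```text
time: 10.35
tool_pos: [0.4971, 0.1168, -0.0165]
tcp_rot: [3.075, 0.642, -0.0]
wrist_force: [-0.1, -0.7, -0.0]
width: 0.006
grip_force: 0.0
```

```bash
python3 - <<'E'
from h import *
t=bot.read_state()['tool_pos']
ims=[]
for n in("side","scene"):
  im,P=look(n)
  m=(np.hypot(P[...,0]-t[0],P[...,1]-t[1])<.03)&(cv2.cvtColor(im,cv2.COLOR_BGR2HSV)[...,1]<110)
  q=P[m]; q=q[np.argsort(q[:,2])][:22]; print(n,(1000*q).round().astype(int).tolist())
  v,u=np.argwhere(m).mean(0).astype(int)
  ims.append(cv2.resize(im[v-40:v+40,u-50:u+50],None,fx=4,fy=4,interpolation=cv2.INTER_CUBIC))
cv2.imwrite("pics/t2.png",np.hstack(ims))
E
```

```text
side [[516, 99, 1], [513, 100, 2], [522, 102, 2], [507, 115, 2], [520, 102, 3], [514, 97, 3], [488, 95, 3], [518, 102, 3], [503, 125, 7], [500, 125, 8], [506, 118, 10], [503, 125, 10], [497, 127, 11], [485, 118, 11], [500, 125, 12], [487, 122, 12], [491, 123, 12], [485, 118, 14], [502, 125, 15], [500, 125, 15], [488, 126, 15], [492, 128, 17]]
scene [[490, 109, 3], [519, 101, 4], [508, 115, 5], [507, 113, 6], [506, 115, 6], [515, 97, 7], [509, 95, 9], [509, 115, 9], [508, 93, 9], [507, 110, 9], [491, 106, 10], [495, 88, 11], [502, 90, 11], [510, 117, 11], [507, 114, 11], [508, 115, 12], [507, 120, 12], [501, 104, 13], [502, 106, 13], [497, 103, 14], [506, 108, 14], [505, 106, 14]]
```

View pics/t2.png

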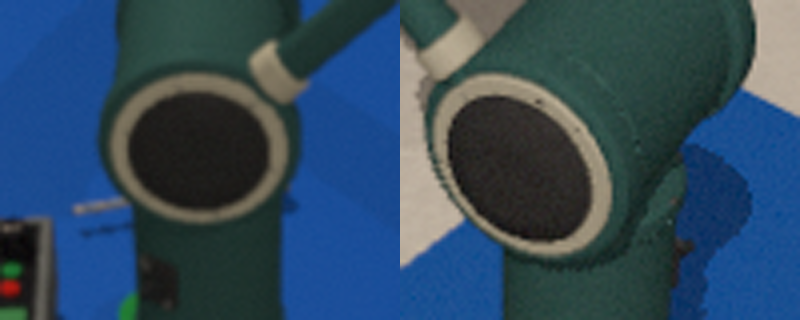

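The tip is now about 6 mm above the mat by depth, though the crop missed it (it shows the arm's link). I lower 2 mm more and make the sideways push.

carry_out --series "0 0 -0.002 0;0 0 0 0;0.002 -0.005 0 0;0.001 -0.005 0 0;0.001 -0.004 0 0;0.001 -0.001 0 -1;0.001 -0.001 0 -1;0.001 -0.001 0 -1;0.001 -0.001 0 -1;0.001 -0.001 0 -1;0.001 -0.001 0 -1;0.001 -0.001 0 -1;0.001 -0.001 0 -1;0 0 0 -1;0 0 0 0"

```text
time: 12.32
tool_pos: [0.5092, 0.0948, -0.0185]
tcp_rot: [3.116, 0.399, 0.0]
wrist_force: [0.8, -0.7, 0.1]
width: 0.004
grip_force: 0.0
```

```bash
python3 - <<'E'
from h import *
wedge("wrist",.523,.07);wedge("side",.523,.07)
E
```

```text
wrist 15753 [525.6  64.7] [100.1  44.9] 22.0 [[471.0, 67.0], [488.0, 25.0], [580.0, 63.0], [564.0, 104.0]]
side 407 [525.7  65.8] [96.9 45.1] 21.1 [[472.0, 69.0], [489.0, 27.0], [579.0, 62.0], [563.0, 104.0]]
```

The wedge's centre is where I wanted it, at (526,65). Its yaw is 22° where I want about 15°, so I push its left side near the thin end.

carry_out --series "-0.002 0.006 0 0;0.008 0.003 0 0;0.008 0.003 0 0;0.008 0.003 0 0;0.008 0.004 0 0;0 0 0 0;0.001 -0.003 0 0;0.001 -0.003 0 0;0.001 -0.002 0 0;0.001 -0.002 0 0;0.001 -0.002 0 0;0 0 0 0;-0.003 0.006 0 0;0 0 0 0"

```text
time: 14.18
tool_pos: [0.5407, 0.1083, -0.0186]
tcp_rot: [-3.116, -0.4, 0.001]
wrist_force: [-0.2, 0.3, 0.7]
width: 0.0
grip_force: 0.0
```

```bash
python3 - <<'E'
from h import *
wedge("wrist",.527,.062);wedge("side",.527,.062);wedge("scene",.527,.062)
E
```

```text
wrist 8293 [535.4  67.4] [79.7 45.9] 19.0 [[490.0, 76.0], [505.0, 33.0], [581.0, 59.0], [566.0, 102.0]]
side 429 [525.2  65.1] [97.7 46.5] 19.8 [[471.0, 70.0], [487.0, 27.0], [579.0, 60.0], [563.0, 103.0]]
scene 963 [526.6  62.2] [99.2 47.2] 19.0 [[472.0, 68.0], [487.0, 24.0], [581.0, 56.0], [566.0, 101.0]]
```

carry_out --series "0.002 -0.004 0 0;0.001 -0.003 0 0;0.001 -0.002 0 0;0 -0.002 0 0;0 0 0 0;-0.003 0.01 0 0;0 0 0 0"

```text
time: 15.2
tool_pos: [0.5417, 0.1076, -0.0186]
tcp_rot: [-3.116, -0.401, 0.001]
wrist_force: [-0.6, 0.1, -0.1]
width: 0.003
grip_force: 0.0
```

```bash
python3 - <<'E'
from h import *
wedge("side",.527,.062);wedge("scene",.527,.062)
E
```

```text
side 414 [524.8  60.5] [96.4 45.9] 13.6 [[473.0, 72.0], [483.0, 27.0], [577.0, 50.0], [566.0, 94.0]]
scene 972 [526.7  59.3] [99.5 47.1] 15.7 [[472.0, 69.0], [485.0, 23.0], [581.0, 50.0], [568.0, 95.0]]
```

The wedge now lies on line: yaw about 15°, lateral error about 4 mm. I go behind its thick end with the jaws slightly open for a wide pushing face.

carry_out --series "0 0.005 0 0;0 0 0.03 0;0 0 0.03 0;-0.022 -0.018 0 0;-0.022 -0.018 0 0;-0.022 -0.018 0 0;-0.022 -0.018 0 0;0 0 0 0;0 0 -0.02 0;0 0 -0.02 0;0 0 -0.01 0;0 0 -0.01 0;0 0 0 0;0 0 0 0" --jaw -0.6

```text
time: 17.05
tool_pos: [0.4547, 0.0399, -0.0181]
tcp_rot: [3.116, 0.399, 0.001]
wrist_force: [1.0, -0.1, 0.3]
width: 0.2
grip_force: 0.0
```

```bash
python3 - <<'E'
from h import *
im,P=wedge("wrist",.526,.06);cv2.imwrite("pics/w3.png",im);wedge("scene",.527,.06)
E
```

```text
wrist 25519 [520.7  59.7] [91.  46.1] 15.7 [[471.0, 70.0], [483.0, 25.0], [571.0, 50.0], [558.0, 94.0]]
scene 968 [526.5  59.4] [99.5 46.9] 15.1 [[472.0, 69.0], [485.0, 24.0], [581.0, 50.0], [568.0, 95.0]]
```

View pics/w3.png

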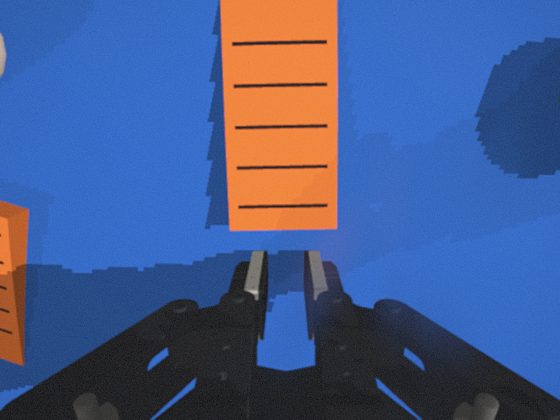

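The wrist view shows the thick end centred (column 283) ahead of the two fingers (about columns 260 and 315). I push forward.

carry_out --series "0.006 0.0016 0 0;0.006 0.0016 0 0;0.006 0.0016 0 0;0.006 0.0016 0 0;0.006 0.0016 0 0;0.006 0.0016 0 0;0.006 0.0016 0 0;0.006 0.0016 0 0;0.006 0.0016 0 0;0 0 0 0"

```text
time: 18.4
tool_pos: [0.509, 0.0543, -0.0184]
tcp_rot: [3.116, 0.399, 0.001]
wrist_force: [0.1, -0.8, -0.9]
width: 0.205
grip_force: 0.0
```

```bash
cat >> h.py <<'E'
def plate(n):
    im,P=look(n); X=P.reshape(-1,3); c=np.array([.7273,.0083]); a=np.radians(14.45); E=np.array([[np.cos(a),np.sin(a)],[-np.sin(a),np.cos(a)]])
    L=(X[:,:2]-c)@E.T; m=(abs(L[:,1])<.105)&(L[:,0]>-.035)&(L[:,0]<.085)&(X[:,2]>.06)&(X[:,2]<.105)
    A=np.c_[L[m],np.ones(m.sum())]; k=np.linalg.lstsq(A,X[m,2],rcond=None)[0]; r=X[m,2]-A@k; g=abs(r)<.006
    k=np.linalg.lstsq(A[g],X[m,2][g],rcond=None)[0]; print(n,"plate slopes x,y, h",k.round(4),g.sum())
E
python3 - <<'E'
from h import *
wedge("scene",.567,.07);wedge("side",.567,.07);plate("scene");plate("side");print(bot.read_state()['wrist_force'])
E
```

```text
scene 755 [554.9  65.9] [79.2 46.6] 14.1 [[511.0, 79.0], [522.0, 34.0], [599.0, 53.0], [588.0, 98.0]]
side 582 [567.5  70.1] [97.9 49.2] 12.8 [[514.0, 83.0], [525.0, 35.0], [621.0, 57.0], [610.0, 105.0]]
scene plate slopes x,y, h [0.0001 0.0018 0.0847] 7592
side plate slopes x,y, h [-0.0024  0.0072  0.0872] 2611
[0.20478097 0.43523284 0.16792662]
```

carry_out --series "0.003 0.0008 0 0;0.003 0.0008 0 0;0.003 0.0008 0 0;0.003 0.0008 0 0"

```text
time: 19.1
tool_pos: [0.5204, 0.0575, -0.0185]
tcp_rot: [-3.116, -0.399, -0.0]
wrist_force: [-0.2, 0.2, 0.7]
width: 0.206
grip_force: 0.2
```

carry_out --series "0.003 0.0008 0 0;0.003 0.0008 0 0"

```text
time: 19.35
tool_pos: [0.5263, 0.059, -0.0185]
tcp_rot: [3.116, 0.399, -0.0]
wrist_force: [-0.1, 0.3, 0.8]
width: 0.198
grip_force: 0.2
```

carry_out --series "0.003 0.0008 0 0;0.002 0.0005 0 0"

```text
time: 19.6
tool_pos: [0.5314, 0.0603, -0.0185]
tcp_rot: [3.116, 0.399, 0.0]
wrist_force: [-1.0, 0.3, -0.6]
width: 0.2
grip_force: 0.2
```

carry_out --series "0.002 0.0005 0 0;0.002 0.0005 0 0;0 0 0 0"

```text
time: 19.98
tool_pos: [0.5354, 0.0614, -0.0184]
tcp_rot: [-3.116, -0.399, -0.001]
wrist_force: [0.0, 0.5, 1.4]
width: 0.198
grip_force: 0.0
```

carry_out --series "0.002 0.0005 0 0;0.002 0.0005 0 0;0 0 0 0"

```text
time: 20.35
tool_pos: [0.5395, 0.0624, -0.0185]
tcp_rot: [-3.116, -0.399, -0.001]
wrist_force: [-0.4, -0.3, -0.0]
width: 0.2
grip_force: 0.0
```

```bash
python3 - <<'E'
from h import *
wedge("scene",.595,.077);wedge("side",.595,.077);plate("scene");plate("side");print(bot.read_state()['wrist_force'])
E
```

```text
scene 484 [570.   70.7] [49.5 47.7] 14.7 [[540.0, 87.0], [552.0, 41.0], [600.0, 54.0], [588.0, 100.0]]
side 436 [597.6  79.2] [98.6 47.9] 14.4 [[544.0, 90.0], [556.0, 44.0], [651.0, 68.0], [639.0, 115.0]]
scene plate slopes x,y, h [0.     0.0022 0.0847] 7592
side plate slopes x,y, h [-0.0024  0.0073  0.0872] 2626
[-0.31538813 -0.91633141  0.01911393]
```

carry_out --series "0.002 0.0005 0 0;0.002 0.0005 0 0"

```text
time: 20.8
tool_pos: [0.5431, 0.0633, -0.0186]
tcp_rot: [-3.116, -0.399, 0.0]
wrist_force: [-0.2, -0.9, 0.3]
width: 0.199
grip_force: 0.1
```

carry_out --series "0.002 0.0005 0 0;0.001 0.0003 0 0"

```text
time: 21.05
tool_pos: [0.5463, 0.0641, -0.0185]
tcp_rot: [-3.116, -0.399, -0.0]
wrist_force: [-0.0, -0.5, 0.3]
width: 0.2
grip_force: 0.2
```

carry_out --series "0.002 0.0005 0 0;0.001 0.0003 0 0"

```text
time: 21.3
tool_pos: [0.5493, 0.0649, -0.0185]
tcp_rot: [-3.116, -0.399, -0.0]
wrist_force: [-0.3, 0.5, -0.9]
width: 0.198
grip_force: 0.3
```

carry_out --series "0.002 0.0005 0 0;0.001 0.0003 0 0"

```text
time: 21.55
tool_pos: [0.5505, 0.0654, -0.0188]
tcp_rot: [3.116, 0.399, -0.006]
wrist_force: [-6.1, -2.9, 4.3]
width: 0.202
grip_force: 3.2
```

carry_out --series "0.002 0.0005 0 0;0 0 0 0"

```text
time: 21.8
tool_pos: [0.551, 0.0656, -0.0191]
tcp_rot: [3.116, 0.4, -0.01]
wrist_force: [-8.4, -2.9, 6.4]
width: 0.194
grip_force: 4.3
```

```bash
python3 - <<'E'
from h import *
wedge("scene",.608,.08);im,_=wedge("side",.608,.08);plate("scene");plate("side");print(bot.read_state()['wrist_force'])
a=cv2.resize(im[170:290,130:310],None,fx=4,fy=4,interpolation=cv2.INTER_CUBIC);cv2.imwrite("pics/s2.png",a)
E
```

```text
scene 360 [577.1  71.7] [35.8 47.1] 13.8 [[554.0, 90.0], [565.0, 45.0], [600.0, 53.0], [589.0, 99.0]]
side 393 [609.2  82.6] [98.6 46.5] 16.0 [[555.0, 91.0], [568.0, 47.0], [663.0, 74.0], [650.0, 118.0]]
scene plate slopes x,y, h [0.     0.002  0.0847] 7610
side plate slopes x,y, h [-0.0026  0.0086  0.0872] 2617
[-8.44147818 -2.770939    6.27004395]
```

View pics/s2.png

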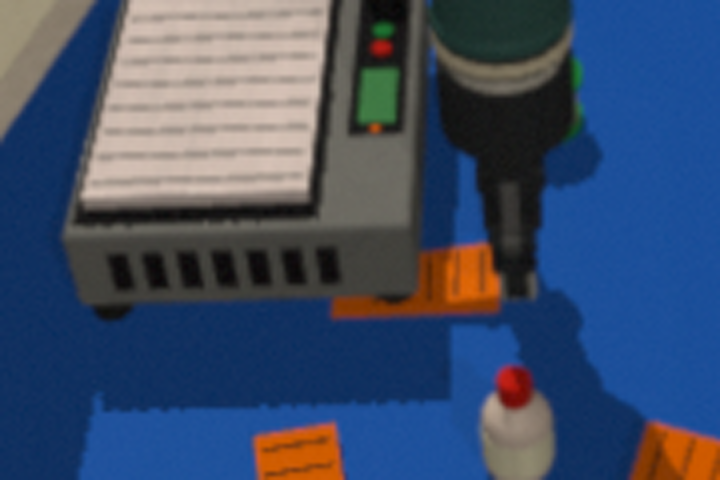

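The wedge is jammed under the foot at (395,295) in the crop, with about 9 N resistance. The plate is still level, and the foot is about 12 mm ahead of the wedge's centre. I withdraw, rise and go over the corner with the jaws shut.

carry_out --series "-0.005 -0.0013 0 0;-0.01 -0.0025 0 0;-0.01 -0.0025 0 0;0 0 0.04 0;0 0 0.05 0;0 0 0.05 0;0 0 0 0;0.025 0.006 0 0;0.025 0.006 0 0;0.025 0.006 0 0;0.022 0.005 0 0;0 0 0 0;0 0 -0.02 0;0 0 -0.01 0;0 0 0 0;0 0 0 0" --jaw -1

```text
time: 24.0
tool_pos: [0.6259, 0.0828, 0.0914]
tcp_rot: [3.116, 0.399, -0.0]
wrist_force: [0.5, -0.2, 0.1]
width: 0.0
grip_force: 0.0
```

```bash
python3 - <<'E'
from h import *
wedge("side",.608,.08);plate("scene");plate("side")
t=bot.read_state()['tool_pos'];print(t)
for n in("side","scene"):
  im,P=look(n); m=(np.hypot(P[...,0]-t[0],P[...,1]-t[1])<.02)&(P[...,2]>.08); print(n,np.sort(P[m][:,2])[:12].round(3))
E
```

```text
side 405 [608.9  83.1] [99. 46.] 16.3 [[555.0, 91.0], [568.0, 47.0], [663.0, 75.0], [650.0, 119.0]]
scene plate slopes x,y, h [0.0004 0.0019 0.0847] 7612
side plate slopes x,y, h [-0.0026  0.0064  0.0872] 2589
[0.62665271 0.08291504 0.09224726]
side [0.114 0.115 0.115 0.116 0.117 0.117 0.117 0.118 0.118 0.118 0.119 0.12 ]
scene [0.115 0.115 0.117 0.117 0.118 0.119 0.119 0.119 0.12  0.12  0.12  0.121]
```

carry_out --series "0 0 -0.015 0;0 0 -0.012 0;0 0 -0.005 0;0 0 0 0;0 0 0 0"

```text
time: 24.88
tool_pos: [0.6264, 0.0829, 0.0597]
tcp_rot: [-3.116, -0.399, -0.001]
wrist_force: [1.5, -0.2, -1.0]
width: 0.002
grip_force: 0.0
```

carry_out --series "0 0 -0.002 0;0 0 -0.001 0;0 0 0 0"

```text
time: 25.25
tool_pos: [0.6261, 0.0829, 0.0565]
tcp_rot: [-3.116, -0.399, -0.0]
wrist_force: [-0.1, -1.2, -0.1]
width: 0.003
grip_force: 0.0
```

carry_out --series "0 0 -0.002 0;0 0 0 0"

```text
time: 25.5
tool_pos: [0.6259, 0.0829, 0.0543]
tcp_rot: [-3.116, -0.399, 0.001]
wrist_force: [-0.3, -0.7, 0.2]
width: 0.003
grip_force: 0.0
```

carry_out --series "0 0 -0.001 0;0 0 0 0"

```text
time: 25.75
tool_pos: [0.626, 0.0829, 0.0533]
tcp_rot: [3.116, 0.399, -0.0]
wrist_force: [-0.0, -0.6, 0.2]
width: 0.001
grip_force: 0.0
```

carry_out --series "0 0 -0.001 0;0 0 0 0"

```text
time: 26.0
tool_pos: [0.6261, 0.0829, 0.0532]
tcp_rot: [3.116, 0.399, -0.0]
wrist_force: [-2.8, 0.4, 4.8]
width: -0.0
grip_force: 2.6
```

carry_out --series "0 0 -0.001 0;0 0 0 0"

```text
time: 26.25
tool_pos: [0.6262, 0.0829, 0.0532]
tcp_rot: [3.116, 0.399, -0.0]
wrist_force: [-5.2, -1.0, 10.2]
width: 0.004
grip_force: 5.1
```

carry_out --series "0 0 -0.001 0;0 0 0 0"

```text
time: 26.5
tool_pos: [0.6262, 0.0829, 0.0531]
tcp_rot: [3.116, 0.399, -0.0]
wrist_force: [-6.7, -1.0, 14.3]
width: 0.001
grip_force: 7.5
```

The plate is firm: 14 N gives only 0.2 mm. I ease slightly, then check level and steadiness.

carry_out --series "0 0 0.0005 0;0 0 0 0;0 0 0 0;0 0 0 0;0 0 0 0;0 0 0 0"

```text
time: 27.25
tool_pos: [0.6262, 0.0829, 0.0532]
tcp_rot: [3.116, 0.399, 0.0]
wrist_force: [-6.1, -0.4, 12.1]
width: 0.001
grip_force: 6.3
```

```bash
python3 - <<'E'
from h import *
wedge("side",.608,.08);plate("scene");plate("side")
s=bot.read_state();print(s['time'],s['tool_pos'],s['wrist_force'])
E
```

```text
side 402 [608.9  82.6] [98.5 47.3] 15.5 [[555.0, 92.0], [568.0, 47.0], [663.0, 73.0], [650.0, 118.0]]
scene plate slopes x,y, h [-0.0004  0.0021  0.0847] 7622
side plate slopes x,y, h [-0.0024  0.0061  0.0872] 2493
27.4 [0.6261651  0.08288978 0.05318922] [-6.18191533 -1.21618418 12.6306658 ]
```

The plate is level (unchanged from the start), the press is steady at 12 N, and the wedge hasn't moved.

```bash
python3 -c "
from h import *
print(bot.finish_job())"
```

```text
the job is handed in; nothing more can be done
None
```

I pushed the wedge along the mat under the worn foot and handed the job in at about 27 s. The fingertips were pressing near the marked corner with about 12 N, the plate held firm, and the cameras showed no change in its level; the handover returned no verdict.

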